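Fish the tie bolt out of the narrow bay and lay it in its cradle

TASK

The steel tie bolt has slid deep into the wider bay of the low grey unit. With the long hook from the slanted rest on its roof, reach in past the bolt, catch it behind its far end and draw it right out of the bay onto the mat; keep your fingers off the bolt while it is inside. Lay the bolt in the two V notches of the grey cradle, letting it settle there before you let go, hang the hook back in its rest the way it hung, and leave the plaster casts and the small jar where they are.

Things in the scene. Friction and masses are not known exactly. Their poses are not given: they have to be found in the camera images.
- bolt_mid (a point): Middle of the loose steel tie bolt (0.2 to 0.4 kg): round shank 18 mm thick and 100 mm long between two like hexagonal ends, each 28 mm across flats (32 over corners) and 15 mm long; 130 mm in all. x runs along the bolt. It lies on flats of its ends, its middle 14 mm above what it lies on.
- bay_mouth (a point): Middle of the open mouth of the bay that holds the bolt, on its floor board, 8 mm above the worktop. x points into the bay, y across, z up. Bay 76 mm wide, 95 high, 222 deep to its closed back; walls 8 mm, roof 12 mm (top 107 mm above this point). Unit fixed, 160 mm wide; an unused bay lies on the +y side. A rubber mat, top at z = 3 mm, lies before the mouth.
- hook_grip (a point): Middle of the free part of the wooden handle of the loose hook (0.2 kg, balance point about here). Straight along x: handle 18 wide (y) and 26 high (z) from x = -48 to +55 mm, wider pommel 32 x 34 behind it to -58 mm, then a round steel shaft 8 mm thick to x = 270 mm, where a leg turns off along -z and ends in a flat foot. With the shaft level the leg points straight down.
- hook_foot (a point): Middle of the lower edge of the hook's flat foot (26 mm wide along y, 20 high, 6 thick), at (0.270, 0, -0.038) m in the frame of hook_grip, with the same axes. Loose with the hook.
- rest_seat (a point): Fixed hook rest on the unit's roof: where hook_grip lies when the hook hangs in it, 205 mm above the worktop; the hook's x then runs along this x, sloping down 0.62 rad, pommel against the upper saddle, shaft going down behind the unit. Two slanted saddles 12 mm thick, 42 mm either side along the handle, notches 26 mm wide open upwards, ears up to the handle's middle; 72 mm free between.
- cradle_seat (a point): Fixed grey cradle: where bolt_mid lies when the shank rests in its two V notches, 50 mm above the worktop. x runs along the groove. V plates 8 mm thick, 30 mm either side along x (52 mm free between), right-angled notches open upwards, about 40 mm wide at the tips, 7 mm above this point. The bolt's ends hang free outside the plates. Base 100 x 70 x 10 mm.
- plaster_cast: Bystander: cream plaster dental cast, 66 x 68 x 29 mm, loose on the worktop, the one nearer the grey unit; origin under its middle.
- small_jar: Bystander: small jar with a red lid, 41 x 41 x 44 mm, loose on the worktop; origin under its middle.
- yellow_cast: Bystander: cream plaster dental cast, 61 x 65 x 29 mm, loose on the worktop, further left; origin under its middle.

How it is judged:
By the outcome, as a careful person would: the job done as asked, in the order asked, and still so for the second after the job is handed in, with the robot touching nothing.
It also fails if it takes over 72 s, if anything falls off the work surface, if the arm or the gripper's body presses on something with over 40 N, if the wrist force passes 120 N, or if a joint passes its speed limit or range.

ROBOT

A 6-joint arm with a two-finger parallel gripper is mounted at the origin on a cart in front of the work surface, level with it; the furniture and walls round the work are solid. World frame = base frame: x ahead of the robot, y to its left, z up, the work surface at z = 0. Lengths are in mm, angles in rad, forces in N, time in s.
With the tool pointing down it reaches from about 275 to 1000 mm from the base axis. Payload 8.4 kg.
Tool frame: the origin (TCP) lies midway between the tips of the shut fingers; the grasp point (between the pads) lies 19 mm behind it (r.grip_point_offset is the distance from the TCP to the grasp point, in mm); z points along the fingers, y is the line along which they close (so a half turn about z gives the same grasp; the last joint's range is limited). The gripper opens to 85 mm and grips with 20 to 120 N. Pads are 22 mm wide; open, the fingers measure 114 mm over their backs; the gripper's body (76 mm by 85 mm) begins 54 mm behind the grasp point. The pads swing forward as they close: fully open they stand 13 mm farther back than shut.
Start: joints at [-1.288, 0.353, 1.633, -0, 1.155, -0.002], TCP at [175.602, -599.827, 231.281] pointing down, gripper open.
Joint ranges: [-2.63, 2.63], [-0.92, 2.1], [0.06, 2.66], [-1.3, 4.44], [0, 2.69], [-3.02, 3.02]. Speed limits (rad/s): [2.22, 2.22, 2.79, 3.14, 3.14, 3.14].

INTERFACE

Orientations are given as [roll, pitch, yaw] about the fixed x, y, z axes, in that order (R = Rz(yaw) Ry(pitch) Rx(roll)).
In Python, from rig import r gives the robot as it stands. The module is installed in compiled form; this text tells all that it offers.
- The arm moves only by the shell command python3 -m creep 'ROWS' [FORCE]. ROWS is text: rows parted by semicolons, each of 7 numbers parted by spaces: the turn, a rotation vector about the tool's x, y, z in degrees, then the shift along the tool's x, y, z in m, then the closure in counts, from 0 (fully open) to 255 (shut). A call has 1 to 8 rows; each row is the pose to reach, as a shift and turn from the pose commanded when the call began, along the tool's axes at that moment; what a row does not reach only later rows make up. A row lasts 1/8 s, in which the tool goes at most 62.5 mm and 10.7 degrees, less where a joint would pass 70% of its speed; a pose out of reach is approached as far as the arm can. A call with a gripper value outside its range is refused whole. The fingers move at their own pace and stop on an object; FORCE is the grip in N (left out, the last holds). Time passes only in rows, so rows that repeat a pose let the fingers close. It gives the time, the measured TCP pose, the force, the opening and the grip force at its end, in the units of the state.
- r.sense(): the state, without advancing time (a new reading comes with each control period).
- r.grab_frame(name): name is "scene" or "side" or "wrist"; returns a dict with "img" (400x640x3 uint8, red, green, blue), "range_z" (400x640 float32, mm along the optical axis (not along the pixel's ray), 0 where there is no reading), "K" (3x3 intrinsics, pixels), "world_from_camera" (4x4, takes a point from camera to world coordinates). Camera axes: x right, y up, looking along -z (the intrinsics and any distortion apply to the point x, -y, -z); pixel columns grow to the right and rows downward; lengths in mm; the calibration is good to about 2 mm. A picture is of the moment at which its call begins.
- r.sign_off(): hands the job in; it is judged then, once.
The state is a dict: "clock": time; "qpos": joint angles; "qvel": joint speeds; "joint_efforts": joint torques, N m; "eef_pos": TCP position; "tcp_rot": TCP orientation; "contact_force": force on the tool from outside, world axes, zero at the start; "wrist_torque": the same for the moment, N m; "opening": opening from 0.0 (shut) to 1.0 (fully open); "grasp_force": force on a finger pad.
Only numpy, scipy, OpenCV 4.12 (cv2) and the standard library are available. Lean on these libraries where they do the work, as an engineer would, in place of code of your own. Each camera call takes 0.05 s, during which the arm holds its last target. There are 200 camera calls.

## Working session

There is one attempt and no reset: what is moved stays moved. The work goes in short steps, Python scripts to look and compute and a shell command to move; the robot and the scene stay as the last step left them, time stands still between calls to the robot, and variables do not carry over. Pictures are saved under pics/ and viewed, at most 14 in all, crops included, and the job is handed in when it is done.

```bash
mkdir -p pics; cat > h.py <<'E'
import numpy as np, cv2
from rig import r
from scipy.spatial.transform import Rotation as R
def grab(n,fn=None):
    f=r.grab_frame(n)
    if fn: cv2.imwrite('pics/'+fn,f['img'][:,:,::-1])
    return f
def pts(f):
    K=f['K'];z=f['range_z'].astype(float);v,u=np.mgrid[0:400,0:640]
    X=np.stack([(u-K[0,2])/K[0,0]*z,-(v-K[1,2])/K[1,1]*z,-z,np.ones_like(z)],-1)
    P=X@f['world_from_camera'].T
    P=P[...,:3].copy();P[z==0]=np.nan
    return P
E
python3 - <<'E'
from h import *
f=grab('scene','scene0.png');g=grab('side','side0.png')
np.savez('f0.npz',scene=pts(f),side=pts(g),si=f['img'],gi=g['img'])
print(f['world_from_camera'].round(2),f['K'],g['world_from_camera'].round(2));print(r.sense(),r.grip_point_offset)
E
```

```text
[[-8.3000e-01  2.6000e-01 -5.0000e-01 -1.3600e+02]
 [-5.6000e-01 -4.0000e-01  7.2000e-01  8.3185e+02]
 [-2.0000e-02  8.8000e-01  4.8000e-01  7.7480e+02]
 [ 0.0000e+00  0.0000e+00  0.0000e+00  1.0000e+00]] [[400.03333431   0.         315.90743164]
 [  0.         400.03333431 203.39248373]
 [  0.           0.           1.        ]] [[-9.90000e-01  4.00000e-02 -1.40000e-01  3.09290e+02]
 [-1.40000e-01 -4.00000e-01  9.10000e-01  1.38279e+03]
 [-2.00000e-02  9.20000e-01  4.00000e-01  7.89390e+02]
 [ 0.00000e+00  0.00000e+00  0.00000e+00  1.00000e+00]]
{'clock': 0.1, 'qpos': array([-1.28842456e+00,  3.53611417e-01,  1.63405411e+00, -2.22209546e-06,
        1.15520552e+00, -2.40316133e-03]), 'qvel': array([-3.79927954e-04, -5.02533646e-04, -2.80032251e-03,  9.19302688e-05,
       -7.32053368e-04, -2.81087642e-04]), 'joint_efforts': array([-1.84308637e-04, -6.06355906e+01, -3.42818141e+01, -1.07921519e-04,
        3.89302644e-03,  1.82717201e-05]), 'eef_pos': array([ 175.46658082, -599.41774045,  230.6188612 ]), 'tcp_rot': array([-3.14031426e+00, -1.04037876e-06,  2.84775827e-01]), 'contact_force': array([-0.55548335, -0.11434817, -0.31901172]), 'wrist_torque': array([-0.0154127 , -0.02255507, -0.02011395]), 'grasp_force': 0.0, 'opening': 1.0047788293534823} 18.700000000000003
```

View pics/scene0.png

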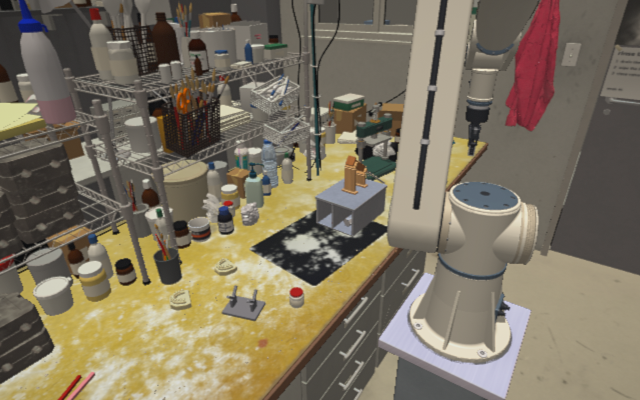

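View pics/side0.png

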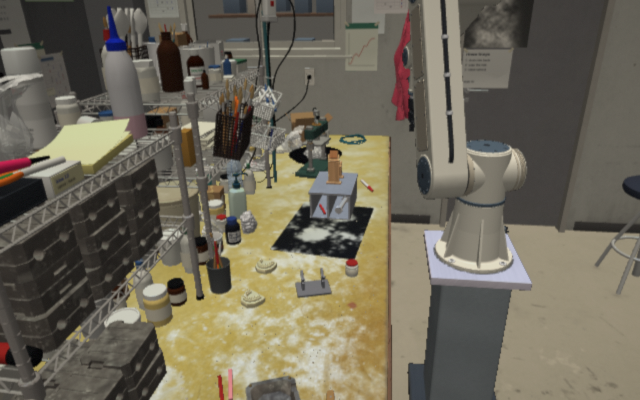

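Scene: the unit is at about (350,207) with its open bays facing the cameras, the rest and hook handle at (354,175), mat (320,245), cradle (243,303), jar (296,296), casts (225,267) and (179,299). In the side view the unit is at (333,197) and the cradle at (312,287).

```bash
python3 - <<'E'
from h import *
d=np.load('f0.npz')
for n,i in (('scene','si'),('side','gi')):
    P=d[n];im=d[i].astype(int)
    x0,x1,y0,y1=(300,400,145,245) if n=='scene' else (295,370,140,230)
    m=np.zeros(P.shape[:2],bool);m[y0:y1,x0:x1]=1
    top=m&(abs(P[...,2]-115)<5)
    Q=P[top][:,:2].astype(np.float32)
    print(n,'roof',len(Q),cv2.minAreaRect(Q),cv2.boxPoints(cv2.minAreaRect(Q)).round(),np.median(P[top][:,2]))
    sat=(im[...,0]-im[...,2]>50)&m&(P[...,2]>130)
    H=P[sat];print('handle',len(H),H.min(0),H.max(0),H.mean(0))
    # cradle
    c=np.zeros_like(m)
    if n=='scene': c[280:325,215:272]=1
    else: c[265:300,288:335]=1
    g=(np.ptp(im,axis=2)<35)&c&(P[...,2]>5)&(P[...,2]<14)
    r_=cv2.minAreaRect(P[g][:,:2].astype(np.float32));print('cradle base',g.sum(),r_)
    g=(np.ptp(im,axis=2)<35)&c&(P[...,2]>25)&(P[...,2]<70)
    G=P[g];print(G[:,2].max())
    k,lab,cen=cv2.kmeans(G[:,:2].astype(np.float32),2,None,(3,50,.1),5,0);print('plates',cen)
    b=np.zeros_like(m)
# bay pixels crops
s=d['si'];g=d['gi']
a=cv2.resize(s[150:250,300:400,::-1],(400,400),interpolation=cv2.INTER_CUBIC);b=cv2.resize(g[140:240,285:385,::-1],(400,400),interpolation=cv2.INTER_CUBIC)
cv2.imwrite('pics/crop1.png',np.hstack([a,b]))
E
```

```text
scene roof 1102 ((582.931884765625, -409.3809814453125), (270.7987976074219, 522.5653686523438), 40.48658752441406) [[ 310. -299.]
 [ 650. -696.]
 [ 856. -520.]
 [ 516. -123.]] 113.31229528959028
handle 541 [ 164.9736577  -657.15469867  130.5412873 ] [675.07309406 110.9589262  418.73711714] [ 493.82139754 -315.45435542  188.22764636]
cradle base 549 ((501.72265625, 269.72100830078125), (98.21774291992188, 73.10150909423828), 16.738229751586914)
58.85382846104039
plates [[473.95596 259.1538 ]
 [530.50214 277.16373]]
side roof 751 ((525.2152709960938, -436.0374755859375), (207.93521118164062, 514.0999755859375), 9.362067222595215) [[ 381. -199.]
 [ 464. -707.]
 [ 670. -673.]
 [ 586. -165.]] 113.14448074083339
handle 330 [ 479.96193549 -381.05086176  130.23804021] [ 526.34160809 -289.00813068  249.09581995] [ 502.89315358 -307.68414717  188.42788217]
cradle base 419 ((503.3840637207031, 269.69915771484375), (99.30079650878906, 73.9136962890625), 16.905271530151367)
59.61210542370475
plates [[532.59717 278.1816 ]
 [475.1631  261.1436 ]]
```

View pics/crop1.png

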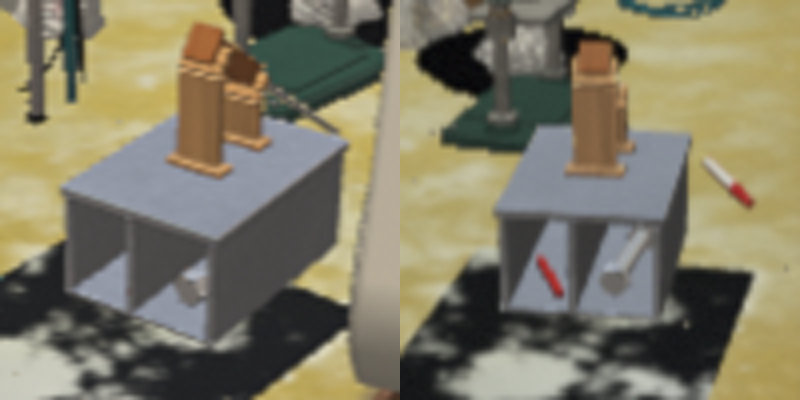

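The bolt lies slightly skewed in the bay nearer the robot (right-hand one), with its near end at scene (348,222) and side (338,209). The hook's pommel points toward the cameras, and its shaft runs down behind the unit.

```bash
python3 - <<'E'
from h import *
d=np.load('f0.npz')
def inl(P,q,lo,hi): return ((P>lo)&(P<hi)).all(-1)&q
for n,i in (('scene','si'),('side','gi')):
    P=d[n];im=d[i].astype(int)
    grey=np.ptp(im,axis=2)<40
    t=inl(P,grey,[380,-480,107],[640,-130,121])
    nl,lab,st,_=cv2.connectedComponentsWithStats(t.astype(np.uint8));t=lab==1+st[1:,4].argmax()
    Q=P[t];A=cv2.minAreaRect(Q[:,:2].astype(np.float32));print(n,'roof',len(Q),A,'\n',cv2.boxPoints(A).round(),np.median(Q[:,2]))
    w=(im[...,0]-im[...,2]>40)
    h=inl(P,w,[400,-460,125],[600,-180,260])
    H=P[h];print('wood',len(H),H.min(0).round(),H.max(0).round())
    for z in range(125,250,10):
        q=H[(H[:,2]>z)&(H[:,2]<z+10)]
        if len(q): print(z,len(q),q.min(0).round(),q.max(0).round())
    # bolt inside bay: points above floor
    b=inl(P,grey,[420,-400,15],[520,-190,45])
    B=P[b];print('bolt?',len(B),B.min(0).round() if len(B) else '',B.max(0).round() if len(B) else '')
    np.save(n+'_b.npy',B)
    # jar, casts
for n,(u0,u1,v0,v1) in dict(jar=(284,308,285,308),c1=(212,238,255,278),c2=(165,192,285,312)).items():
    P=d['scene'][v0:v1,u0:u1].reshape(-1,3);P=P[P[:,2]>9];print(n,P.min(0).round(),P.max(0).round())
E
```

```text
scene roof 1097 ((505.11334228515625, -318.0257568359375), (236.64234924316406, 170.4044952392578), 87.6694564819336) 
 [[ 415. -433.]
 [ 585. -440.]
 [ 595. -203.]
 [ 425. -196.]] 113.17113352644515
wood 569 [ 478. -397.  125.] [ 529. -292.  250.]
125 50 [ 480. -374.  125.] [ 527. -293.  135.]
135 45 [ 480. -374.  136.] [ 520. -296.  145.]
145 57 [ 480. -376.  145.] [ 522. -294.  155.]
155 49 [ 478. -382.  155.] [ 523. -296.  165.]
165 64 [ 480. -384.  165.] [ 528. -296.  175.]
175 53 [ 481. -397.  176.] [ 527. -293.  185.]
185 48 [ 482. -390.  185.] [ 527. -296.  195.]
195 46 [ 484. -377.  195.] [ 527. -295.  205.]
205 38 [ 482. -362.  205.] [ 529. -298.  215.]
215 31 [ 483. -350.  215.] [ 524. -295.  225.]
225 44 [ 482. -334.  225.] [ 524. -292.  235.]
235 29 [ 491. -316.  236.] [ 523. -299.  245.]
245 15 [ 490. -316.  245.] [ 517. -306.  250.]
bolt? 361 [ 420. -399.   15.] [ 520. -198.   45.]
side roof 779 ((505.51312255859375, -318.10369873046875), (246.32530212402344, 169.87457275390625), 87.42286682128906) 
 [[ 415. -437.]
 [ 585. -445.]
 [ 596. -199.]
 [ 426. -191.]] 112.89758469096648
wood 351 [ 480. -381.  125.] [ 526. -289.  249.]
125 29 [ 484. -374.  125.] [ 526. -295.  135.]
135 27 [ 484. -381.  135.] [ 522. -294.  145.]
145 29 [ 481. -377.  145.] [ 526. -290.  155.]
155 33 [ 480. -377.  155.] [ 523. -295.  165.]
165 33 [ 480. -379.  165.] [ 526. -292.  174.]
175 32 [ 481. -381.  175.] [ 526. -289.  185.]
185 26 [ 485. -309.  185.] [ 525. -294.  195.]
195 23 [ 485. -309.  195.] [ 525. -290.  204.]
205 28 [ 485. -310.  205.] [ 525. -294.  215.]
215 29 [ 484. -324.  216.] [ 526. -292.  224.]
225 30 [ 483. -316.  225.] [ 526. -295.  234.]
235 21 [ 490. -316.  235.] [ 518. -296.  244.]
245 11 [ 490. -316.  245.] [ 518. -304.  249.]
bolt? 202 [ 422. -399.   15.] [ 520. -195.   45.]
jar [374. 154.   9.] [416. 195.  46.]
c1 [638. 147.   9.] [704. 206.  31.]
c2 [629. 313.   9.] [694. 380.  30.]
```

```bash
cat >> h.py <<'E'
yaw=np.deg2rad(-92.5)
fwd=np.array([np.cos(yaw),np.sin(yaw),0]); left=np.array([-fwd[1],fwd[0],0]); up=np.array([0,0,1.])
MOUTH=np.array([476,-201.6,8.])
def hookrot(slope): # tool rotation when hook slopes down by slope: tool z=-hook z, tool x=-hook x
    hx=np.cos(slope)*fwd-np.sin(slope)*up; hz=np.sin(slope)*fwd+np.cos(slope)*up
    return np.stack([-hx,left,-hz],1)
def plan(p,M):
    s=r.sense();R0=R.from_euler('xyz',s['tcp_rot']).as_matrix()
    t=R0.T@(np.asarray(p)-s['eef_pos'])/1000
    w=np.rad2deg(R.from_matrix(R0.T@M).as_rotvec())
    print('row:',w.round(2),t.round(4),'clock',s['clock'],'tcp',s['eef_pos'].round(1),'F',s['contact_force'].round(1),'grip',s['grasp_force'],s['opening'])
E
python3 - <<'E'
from h import *
M=hookrot(.62);seat=np.array([504.5,-340,205]);hz=-M[:,2]
print(M)
plan(seat+4*hz-19*hz+120*hz,M)
E
```

```text
[[ 0.03550088  0.99904822  0.0253444 ]
 [ 0.81310382 -0.04361939  0.58048214]
 [ 0.58103516  0.         -0.81387846]]
row: [ 21.97  30.73 -68.78] [ 0.369  -0.0989 -0.0597] clock 0.1 tcp [ 175.5 -599.4  230.6] F [-0.6 -0.1 -0.3] grip 0.0 1.0047788293534823
```

```bash
R='22 30.7 -68.8 0.369 -0.099 -0.060 0'; python3 -m creep '22 30.7 -68.8 0.369 -0.099 -0.060 0;22 30.7 -68.8 0.369 -0.099 -0.060 0;22 30.7 -68.8 0.369 -0.099 -0.060 0;22 30.7 -68.8 0.369 -0.099 -0.060 0;22 30.7 -68.8 0.369 -0.099 -0.060 0;22 30.7 -68.8 0.369 -0.099 -0.060 0;22 30.7 -68.8 0.369 -0.099 -0.060 0;22 30.7 -68.8 0.369 -0.099 -0.060 0'
```

```text
clock: 1.1
eef_pos: [503.0, -400.3, 289.9]
tcp_rot: [-3.141, -0.622, 1.533]
contact_force: [-0.7, 0.6, -0.8]
opening: 0.999
grasp_force: 0.0
```

```bash
python3 - <<'E'
from h import *
f=grab('wrist','wrist1.png');np.savez('w1.npz',P=pts(f),i=f['img'],K=f['K'],T=f['world_from_camera'])
M=hookrot(.62);seat=np.array([504.5,-340,205]);hz=-M[:,2]
plan(seat+4*hz-19*hz+120*hz,M);print(r.sense()['qpos'].round(2))
E
```

```text
row: [-0.21 -0.12  0.26] [ 0.0003 -0.0006 -0.0009] clock 1.15 tcp [ 502.5 -400.6  289.6] F [-1.4  0.6 -0. ] grip 0.0 0.9989730762743004
[-0.88  0.6   1.26  0.4   1.76 -0.87]
```

View pics/wrist1.png

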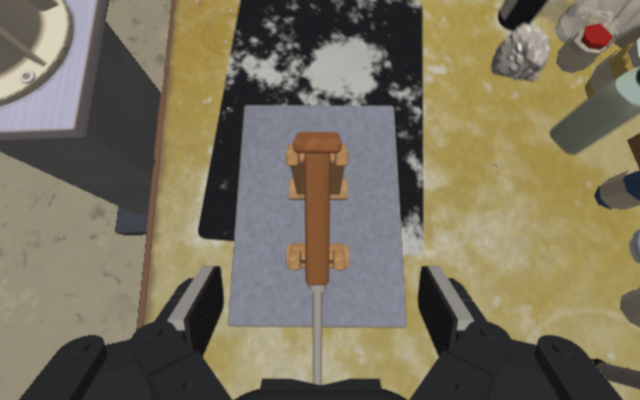

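The wrist view shows the handle from the pommel at (318,142) to its end at (316,284), nearly centred between the fingers; the roof spans (245,105) to (405,325).

```bash
python3 - <<'E'
from h import *
d=np.load('w1.npz');P=d['P'];im=d['i'].astype(int)
M=hookrot(.62);seat=np.array([504.5,-340,205])
hsv=cv2.cvtColor(d['i'],cv2.COLOR_RGB2HSV)
w=(im[...,0]-im[...,2]>40);w[:120]=0;w[300:]=0;w[:,:280]=0;w[:,360:]=0
L=(P-seat)@np.stack([-M[:,0],M[:,1],-M[:,2]],1) # hook-frame coords
k=w&(abs(L[...,1])<14)&(L[...,2]>0)&(L[...,2]<25)
for a in range(-65,70,8):
    q=L[k&(L[...,0]>a)&(L[...,0]<a+8)]
    if len(q): print(a,len(q),'y',q[:,1].min().round(1),q[:,1].max().round(1),'z',np.median(q[:,2]).round(1))
print('x range',L[k][:,0].min(),L[k][:,0].max())
# rows of handle centre
# unit roof edges
t=(abs(P[...,2]-114)<5)&(np.ptp(im,axis=2)<40)
t&=(abs(P[...,0]-505)<100)&(abs(P[...,1]+318)<140)
A=cv2.minAreaRect(P[t][:,:2].astype(np.float32));print(A,cv2.boxPoints(A).round())
# shaft line
s=(P[...,2]>20)&(L[...,0]>70)&(L[...,0]<200)&(abs(L[...,1])<15)&(abs(L[...,2])<15)
q=L[s];print('shaft',len(q),np.polyfit(q[:,0],q[:,1],1),np.polyfit(q[:,0],q[:,2],1))
# bay floor etc not visible
E
```

```text
-49 398 y -14.0 13.5 z 22.4
-41 289 y -13.5 13.6 z 22.3
-33 358 y -10.6 13.8 z 20.8
-25 290 y -10.6 6.7 z 21.1
-17 289 y -10.7 6.8 z 21.1
-9 274 y -10.8 6.9 z 21.2
-1 243 y -10.1 5.6 z 21.3
7 239 y -10.1 5.6 z 21.2
15 232 y -10.2 5.7 z 21.2
23 233 y -10.3 5.8 z 21.2
31 234 y -11.2 6.7 z 21.2
39 237 y -10.5 13.4 z 21.1
47 281 y -10.6 14.0 z 20.8
55 211 y -10.6 13.3 z 21.1
63 35 y -9.1 4.7 z 21.0
x range -47.17953757023155 64.86740368091104
((502.8377990722656, -323.82928466796875), (233.34242248535156, 168.4858856201172), 87.24840545654297) [[ 413. -436.]
 [ 581. -444.]
 [ 593. -211.]
 [ 424. -203.]]
shaft 894 [ 1.28419289e-03 -2.39635179e+00] [-0.01506502 13.19522875]
```

```bash
python3 - <<'E'
from h import *
M=hookrot(.62);seat=np.array([502,-351,205.5]);hz=-M[:,2]
plan(seat-15*hz+60*hz,M);plan(seat-15*hz,M)
E
```

```text
row: [-0.21 -0.12  0.26] [-0.0086 -0.0025  0.0522] clock 1.15 tcp [ 502.5 -400.6  289.6] F [-1.4  0.6 -0. ] grip 0.0 0.9989730762743004
row: [-0.21 -0.12  0.26] [-0.0087 -0.0023  0.1122] clock 1.15 tcp [ 502.5 -400.6  289.6] F [-1.4  0.6 -0. ] grip 0.0 0.9989730762743004
```

```bash
python3 -m creep '-0.2 -0.1 0.3 -0.0087 -0.0023 0.040 0;-0.2 -0.1 0.3 -0.0087 -0.0023 0.080 0;-0.2 -0.1 0.3 -0.0087 -0.0023 0.1 0;-0.2 -0.1 0.3 -0.0087 -0.0023 0.112 0;-0.2 -0.1 0.3 -0.0087 -0.0023 0.112 140;-0.2 -0.1 0.3 -0.0087 -0.0023 0.112 140;-0.2 -0.1 0.3 -0.0087 -0.0023 0.112 140;-0.2 -0.1 0.3 -0.0087 -0.0023 0.112 140' 60; python3 -m creep '0 0 0 0 0 0 255;0 0 0 0 0 0 255;0 0 0 0 0 0 255;0 0 0 0 0 0 255' 90
python3 - <<'E'
from h import *
plan([0,0,0],hookrot(.62))
f=grab('wrist','w2.png')
E
```

```text
clock: 2.15
eef_pos: [502.2, -343.7, 195.4]
tcp_rot: [3.141, -0.616, 1.521]
contact_force: [-0.0, 0.2, -0.7]
opening: 0.451
grasp_force: 0.0
clock: 2.65
eef_pos: [502.2, -343.6, 195.4]
tcp_rot: [3.141, -0.616, 1.521]
contact_force: [-0.1, -3.1, 6.3]
opening: 0.189
grasp_force: 88.8
row: [ 0.2   0.21 -0.27] [ 0.1468 -0.5186  0.3433] clock 2.65 tcp [ 502.2 -343.6  195.4] F [-0.1 -3.1  6.3] grip 88.76660227775574 0.1887663503087695
```

View pics/w2.png

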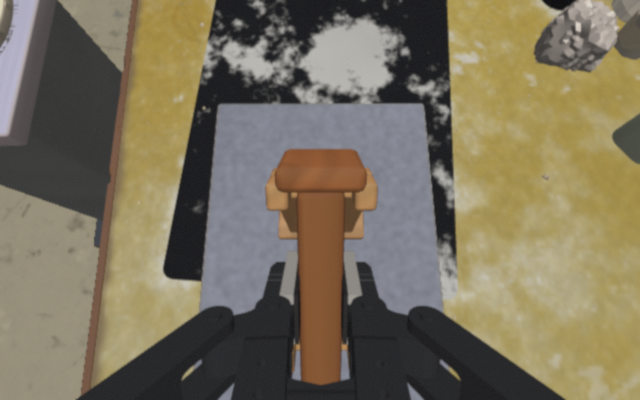

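Gripped: the pads are on the handle mid-way between the saddles, pommel at (320,170). I'll lift out along the hook's z and work out the bolt's place from the first frames.

```bash
python3 -m creep '0 0 0 0 0 -0.010 255;0 0 0 0 0 -0.020 255;0 0 0 0 0 -0.035 255;0 0 0 0 0 -0.055 255;0 0 0 0 0 -0.08 255;0 0 0 0 0 -0.1 255;0 0 0 0 0 -0.1 255' 90
python3 - <<'E'
from h import *
d=np.load('f0.npz')
M=np.array([475.5,-204,8])
B=np.stack([fwd,left,up],1)
for n,i in (('side','gi'),('scene','si')):
    P=(d[n]-M)@B;im=d[i].astype(int)
    k=(P[...,2]>8)&(P[...,2]<34)&(P[...,0]>2)&(P[...,0]<218)&(abs(P[...,1])<33)
    q=P[k];v,u=np.nonzero(k);print(n,len(q))
    for j in range(len(q)) if len(q)<60 else range(0,len(q),len(q)//60): print((u[j],v[j]),q[j].round(0),im[v[j],u[j]])
plan([480,-409,330],hookrot(0))
E
```

```text
clock: 3.58
eef_pos: [499.6, -402.7, 278.3]
tcp_rot: [3.139, -0.614, 1.522]
contact_force: [0.7, 0.3, -1.7]
opening: 0.192
grasp_force: 87.9
side 94
(np.int64(343), np.int64(197)) [160.   3.  20.] [111 110 110]
(np.int64(344), np.int64(197)) [151.  -2.  25.] [126 128 127]
(np.int64(345), np.int64(197)) [156.  -6.  23.] [131 133 133]
(np.int64(346), np.int64(197)) [154. -10.  24.] [125 124 121]
(np.int64(347), np.int64(197)) [161. -14.  21.] [113 110 106]
(np.int64(342), np.int64(198)) [151.   6.  20.] [121 121 123]
(np.int64(343), np.int64(198)) [156.   3.  18.] [129 127 126]
(np.int64(344), np.int64(198)) [156.  -2.  18.] [153 158 160]
(np.int64(345), np.int64(198)) [144.  -8.  24.] [158 162 163]
(np.int64(346), np.int64(198)) [157. -10.  18.] [146 146 142]
(np.int64(347), np.int64(198)) [151. -15.  21.] [114 111 107]
(np.int64(342), np.int64(199)) [162.   8.  10.] [124 124 125]
(np.int64(343), np.int64(199)) [140.   0.  20.] [148 150 151]
(np.int64(344), np.int64(199)) [145.  -3.  18.] [160 164 168]
(np.int64(345), np.int64(199)) [142.  -8.  20.] [160 162 160]
(np.int64(346), np.in
[... 6944 characters left out ...]
] [152 145 139]
(np.int64(345), np.int64(223)) [39. 11. 10.] [113 108 106]
(np.int64(346), np.int64(223)) [41.  8. 10.] [110 105 101]
(np.int64(347), np.int64(223)) [42.  4. 11.] [111 105 101]
(np.int64(348), np.int64(223)) [39. -2. 15.] [112 106 102]
(np.int64(349), np.int64(223)) [43. -4. 13.] [125 119 114]
(np.int64(350), np.int64(223)) [43. -8. 15.] [155 150 146]
(np.int64(347), np.int64(224)) [39.  2.  9.] [110 105 101]
(np.int64(348), np.int64(224)) [42. -0.  8.] [111 105 101]
(np.int64(349), np.int64(224)) [38. -7. 13.] [101  96  92]
row: [  0.22 -35.2   -0.34] [ 0.0238 -0.0192 -0.0465] clock 3.575 tcp [ 499.6 -402.7  278.3] F [ 0.7  0.3 -1.7] grip 87.92106986045837 0.1918503788436556
```

```bash
python3 -m creep '0.1 -9 -0.1 0.006 -0.005 -0.012 255;0.1 -18 -0.2 0.012 -0.01 -0.023 255;0.2 -27 -0.3 0.018 -0.015 -0.035 255;0.2 -35.2 -0.3 0.024 -0.019 -0.0465 255;0.2 -35.2 -0.3 0.024 -0.019 -0.0465 255' 90
python3 - <<'E'
from h import *
plan([484.7,97.4,310],hookrot(0))
E
```

```text
clock: 4.2
eef_pos: [480.3, -405.5, 330.1]
tcp_rot: [-3.141, -0.001, 1.53]
contact_force: [0.4, 1.2, -1.6]
opening: 0.19
grasp_force: 88.1
row: [-0.02 -0.08  0.16] [ 0.5026 -0.0161  0.0208] clock 4.2 tcp [ 480.3 -405.5  330.1] F [ 0.4  1.2 -1.6] grip 88.07170271873474 0.18957470167365817
```

```bash
python3 -m creep '0 0 0 0.03 -0.001 0 255;0 0 0 0.08 -0.003 0.0 255;0 0 0.1 0.14 -0.005 0.005 255;0 0 0.1 0.2 -0.007 0.01 255;0 0 0.1 0.26 -0.009 0.01 255;0 0 0.1 0.32 -0.011 0.015 255;0 0 0.1 0.38 -0.013 0.02 255;0 0 0.1 0.44 -0.015 0.02 255' 90
python3 -m creep '0 0 0 0.04 -0.001 0 255;0 0 0 0.0626 -0.001 0 255;0 0 0 0.0626 -0.001 0.05 255;0 0 0 0.0626 -0.001 0.1 255;0 0 0 0.0626 -0.001 0.1 255'
python3 - <<'E'
from h import *
plan([484.7,97.4,72],hookrot(0))
f=grab('scene','sc2.png');g=grab('side','sd2.png')
np.savez('f2.npz',scene=pts(f),side=pts(g),si=f['img'],gi=g['img'])
a=cv2.resize(f['img'][130:280,240:440,::-1],(400,300),interpolation=cv2.INTER_CUBIC);b=cv2.resize(g['img'][130:280,250:450,::-1],(400,300),interpolation=cv2.INTER_CUBIC)
cv2.imwrite('pics/crop2.png',np.hstack([a,b]))
E
```

```text
clock: 5.2
eef_pos: [483.3, 34.7, 308.2]
tcp_rot: [-3.135, -0.004, 1.525]
contact_force: [1.2, 0.4, -1.8]
opening: 0.193
grasp_force: 88.0
clock: 5.82
eef_pos: [482.6, 95.1, 205.9]
tcp_rot: [-3.129, -0.002, 1.525]
contact_force: [0.1, 0.3, -0.5]
opening: 0.194
grasp_force: 88.1
row: [-0.73 -0.09 -0.14] [0.0022 0.0037 0.1338] clock 5.825 tcp [482.6  95.1 205.9] F [ 0.1  0.3 -0.5] grip 88.11946749687195 0.1944528008954731
```

View pics/crop2.png

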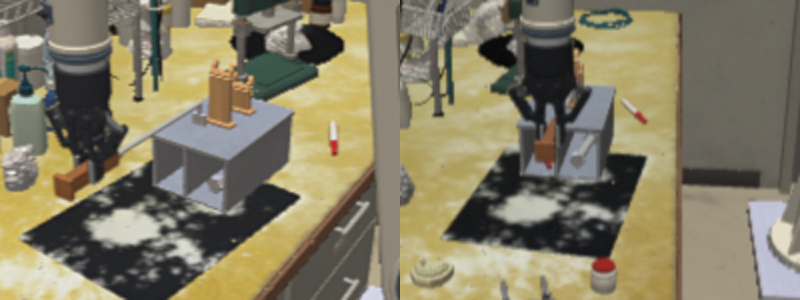

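The hook is held level above the mat, shaft running to the foot at about (340,188) in the scene view; the bolt's near end is still in the right bay.

```bash
python3 - <<'E'
from h import *
d=np.load('f2.npz');s=r.sense();p=s['eef_pos'];B=np.stack([fwd,left,up],1)
for n in ('scene','side'):
    L=(d[n]-p)@B
    k=(L[...,0]>60)&(L[...,0]<300)&(abs(L[...,1])<22)&(L[...,2]>-45)&(L[...,2]<30)
    q=L[k]
    print(n,len(q))
    sh=q[(q[:,0]<250)&(q[:,2]>5)]
    if len(sh)>5: print('shaft',len(sh),np.polyfit(sh[:,0],sh[:,1],1),np.polyfit(sh[:,0],sh[:,2],1))
    ft=q[q[:,0]>255];print('foot',len(ft),ft.min(0),ft.max(0),np.median(ft,0))
    hd=L[(abs(L[...,0])<80)&(abs(L[...,1])<22)&(L[...,2]>-10)&(L[...,2]<40)]
    print('handle x',hd[:,0].min())
E
```

```text
scene 178
shaft 102 [ 5.29379801e-04 -4.41863396e+00] [-6.32580940e-03  1.02105078e+01]
foot 62 [255.02680752 -17.18827031 -31.77254048] [274.53487833  11.75893743  10.37530347] [268.26600189  -5.18134677 -17.04827681]
handle x -59.139970483180456
side 25
shaft 17 [-0.00501632 -1.91901006] [-0.01359148 13.33350393]
foot 8 [265.68706075  -1.20513056 -27.56542624] [275.74914952   9.08378908  10.68951004] [270.48816165   3.94991109 -21.01062166]
handle x -63.02642747807299
```

```bash
python3 - <<'E'
from h import *
plan([488.6,97.2,76],hookrot(0))
E
```

```text
row: [-0.23 -0.18 -0.14] [0.0013 0.003  0.1341] clock 5.925 tcp [486.1  95.6 210.1] F [-0.5 -0.  -2.2] grip 88.11935305595398 0.1934434195695482
```

```bash
python3 -m creep '0 0 0 0.001 -0.001 0.03 255;-0.2 -0.2 -0.1 0.002 -0.001 0.08 255;-0.2 -0.2 -0.1 0.002 -0.001 0.12 255;-0.2 -0.2 -0.1 0.002 -0.001 0.137 255;-0.2 -0.2 -0.1 0.002 -0.001 0.137 255;-0.2 -0.2 -0.1 0.002 -0.001 0.137 255'
python3 - <<'E'
from h import *
M=np.array([475.5,-204,0]);plan(M-77*fwd-4*left+73*up,hookrot(0))
E
```

```text
clock: 6.68
eef_pos: [486.3, 98.4, 74.6]
tcp_rot: [3.137, 0.0, 1.527]
contact_force: [-0.2, 0.2, -1.7]
opening: 0.191
grasp_force: 88.3
row: [ 0.24  0.   -0.01] [-0.2256 -0.0015  0.0016] clock 6.675 tcp [486.3  98.4  74.6] F [-0.2  0.2 -1.7] grip 88.34575295448303 0.19062519556718924
```

```bash
python3 -m creep '0.2 0 0 -0.03 -0.0015 0.001 255;0.2 0 0 -0.06 -0.0015 0.001 255;0.2 0 0 -0.09 -0.0015 0.001 255;0.2 0 0 -0.12 -0.0015 0.001 255;0.2 0 0 -0.12 -0.0015 0.001 255'
python3 -m creep '0 0 0 -0.03 0 0 255;0 0 0 -0.06 0 0 255;0 0 0 -0.085 0 0 255;0 0 0 -0.105 0 0 255;0 0 0 -0.105 0 0 255;0 0 0 -0.105 0 0 255'
python3 - <<'E'
from h import *
M=np.array([475.5,-204,0]);plan(M-77*fwd-4*left+36*up,hookrot(0))
f=grab('side','sd3.png');g=grab('scene')
a=cv2.resize(g['img'][150:250,280:400,::-1],(480,400),interpolation=cv2.INTER_CUBIC);b=cv2.resize(f['img'][150:230,300:380,::-1],(320,320),interpolation=cv2.INTER_CUBIC)
cv2.imwrite('pics/crop3.png',np.hstack([a,np.pad(b,((0,80),(0,0),(0,0)))]))
E
```

```text
clock: 7.3
eef_pos: [479.1, -23.2, 73.5]
tcp_rot: [3.141, 0.001, 1.525]
contact_force: [-0.1, -0.3, -2.3]
opening: 0.192
grasp_force: 88.3
clock: 8.05
eef_pos: [473.7, -126.0, 72.5]
tcp_rot: [-3.14, 0.001, 1.527]
contact_force: [0.1, -1.4, -2.4]
opening: 0.194
grasp_force: 88.3
row: [-0.07  0.05  0.  ] [-0.0009  0.0012  0.0365] clock 8.05 tcp [ 473.7 -126.    72.5] F [ 0.1 -1.4 -2.4] grip 88.3390760421753 0.19404185248147415
```

View pics/crop3.png

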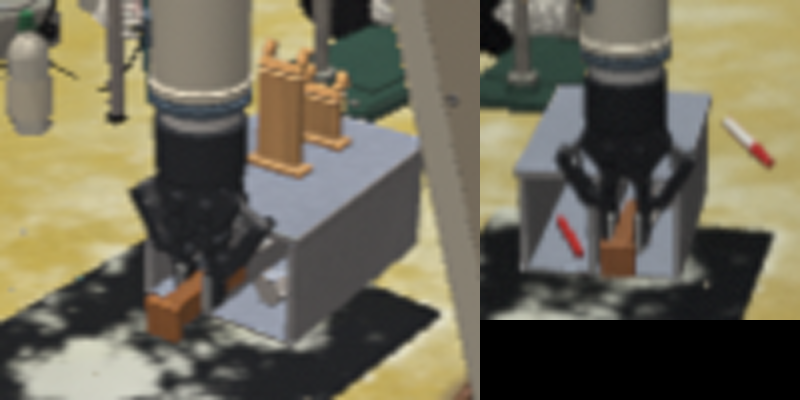

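The hook is in the bay above the bolt with its handle just outside the mouth; the bolt's near end at crop (270,288) is unmoved. Next I lower the foot behind it.

```bash
python3 -m creep '0 0 0 0 0.001 0.010 255;0 0 0 0 0.001 0.020 255;0 0 0 0 0.001 0.028 255;0 0 0 0 0.001 0.034 255;0 0 0 0 0.001 0.034 255;0 0 0 0 0.001 0.034 255'
python3 - <<'E'
from h import *
M=np.array([475.5,-204,0]);plan(M-77*fwd-4*left+36*up,hookrot(0))
E
```

```text
clock: 8.9
eef_pos: [474.3, -126.7, 38.0]
tcp_rot: [-3.14, 0.001, 1.527]
contact_force: [-0.1, 0.5, -2.4]
opening: 0.191
grasp_force: 88.3
row: [-0.11  0.05  0.  ] [-0.0002  0.0006  0.002 ] clock 8.9 tcp [ 474.3 -126.7   38. ] F [-0.1  0.5 -2.4] grip 88.34019184112549 0.19062082351768642
```

```bash
python3 -m creep '0 0 0 0.008 0 0 255;0 0 0 0.018 0 0 255;0 0 0 0.028 0 0 255;0 0 0 0.038 0 0 255;0 0 0 0.048 0 0 255;0 0 0 0.058 0 0 255;0 0 0 0.068 0 0 255;0 0 0 0.078 0 0 255'
python3 - <<'E'
from h import *
d=grab('scene','sc4.png')
B=np.stack([fwd,left,up],1);M=np.array([475.5,-204,8.])
L=(pts(d)-M)@B;im=d['img'].astype(int)
k=(L[...,2]>8)&(L[...,2]<32)&(L[...,0]<40)&(L[...,0]>-60)&(abs(L[...,1])<34)&(np.ptp(im,axis=2)<40)&(im.min(2)>85)
q=L[k];print(len(q),q.min(0),q.max(0),np.median(q,0));v,u=np.nonzero(k);print(u.min(),u.max(),v.min(),v.max())
plan([0,0,0],hookrot(0))
E
```

```text
clock: 9.9
eef_pos: [477.5, -48.1, 37.8]
tcp_rot: [-3.139, 0.001, 1.527]
contact_force: [-0.5, -1.5, -2.7]
opening: 0.192
grasp_force: 88.4
81 [-23.51071292 -15.635438     8.37139941] [38.46238797 15.15950532 22.93696066] [-7.27105241 -3.97574175 15.72225575]
335 349 222 232
row: [-0.13  0.03  0.01] [ 0.0264 -0.4791  0.0389] clock 9.95 tcp [477.5 -47.2  37.8] F [-0.6  0.3 -2.1] grip 88.34060668945312 0.1946508186774368
```

The bolt follows the hook: its near end is now 20 mm outside the mouth (scene pixels about (342,227)). I'll keep drawing.

```bash
python3 -m creep '0 0 0 0.010 0 0 255;0 0 0 0.020 0 0 255;0 0 0 0.030 0 0 255;0 0 0 0.040 0 0 255;0 0 0 0.050 0 0 255;0 0 0 0.060 0 0 255;0 0 0 0.070 0 0 255;0 0 0 0.080 0 0 255'
python3 -m creep '0 0 0 0.010 0 0 255;0 0 0 0.020 0 0 255;0 0 0 0.030 0 0 255;0 0 0 0.040 0 0 255;0 0 0 0.050 0 0 255;0 0 0 0.060 0 0 255;0 0 0 0.070 0 0 255;0 0 0 0.073 0 0 255'
python3 - <<'E'
from h import *
d=grab('scene','sc5.png');g=grab('side','sd5.png')
B=np.stack([fwd,left,up],1);M=np.array([475.5,-204,0.])
for f in (d,g):
    L=(pts(f)-M)@B;im=f['img'].astype(int)
    k=(L[...,2]>8)&(L[...,2]<42)&(L[...,0]<30)&(L[...,0]>-190)&(abs(L[...,1])<50)&(np.ptp(im,axis=2)<40)&(im.min(2)>85)
    q=L[k];print(len(q),q.min(0),q.max(0),np.median(q,0))
plan([0,0,0],hookrot(0))
a=cv2.resize(d['img'][180:280,260:400,::-1],(560,400),interpolation=cv2.INTER_CUBIC)
cv2.imwrite('pics/crop5.png',a)
E
```

```text
clock: 10.95
eef_pos: [481.0, 31.9, 37.8]
tcp_rot: [-3.139, 0.001, 1.527]
contact_force: [0.6, -2.0, -2.4]
opening: 0.194
grasp_force: 88.3
clock: 11.95
eef_pos: [484.2, 104.8, 37.7]
tcp_rot: [-3.139, 0.001, 1.528]
contact_force: [0.6, -2.9, -1.2]
opening: 0.19
grasp_force: 88.4
290 [-177.25627186  -46.31214466    8.19676096] [29.44627813 47.13990023 41.87793427] [-85.274945    -9.15733975  23.07354932]
73 [-172.83826506  -42.92205366    8.06542611] [27.88766435 -0.45501871 39.12300617] [-57.90042371 -12.53266242  24.94111297]
row: [-0.11  0.03  0.03] [-0.1254 -0.4793  0.0387] clock 12.05 tcp [484.3 104.6  37.7] F [-0.7 -0.2 -2.7] grip 88.3553409576416 0.19054514261412678
```

View pics/crop5.png

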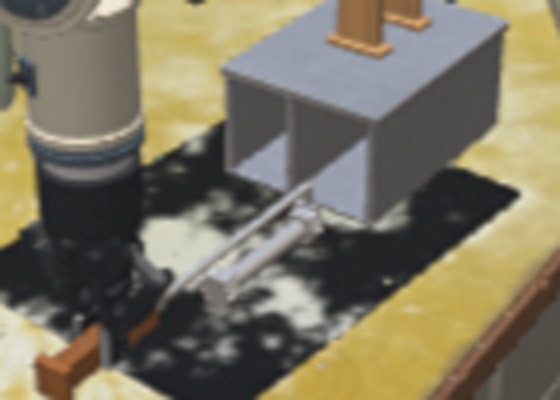

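The bolt lies wholly out on the mat, ends at crop (215,290) and (310,215), and the hook foot sits behind it. Now I back off, lift, and set the hook down to the side.

```bash
python3 -m creep '0 0 0 -0.006 0 0 255;0 0 0 -0.008 0 -0.02 255;0 0 0 -0.01 0 -0.06 255;0 0 0 -0.02 0.02 -0.08 255;0 -2 0 -0.02 0.06 -0.08 255;0 -3.7 0 -0.02 0.095 -0.06 255;0 -3.7 0 -0.02 0.095 -0.02 255;0 -3.7 0 -0.02 0.095 0.005 255'
python3 - <<'E'
from h import *
d=np.load('f0.npz');P=d['scene'];im=d['si']
k=(im.max(2)<50)&(abs(P[...,2]-2)<8)&(P[...,0]>350)&(P[...,0]<750)&(P[...,1]>-190)&(P[...,1]<250)
q=P[k];print('mat',q.min(0),q.max(0),np.percentile(q,[2,98],axis=0))
plan([0,0,0],hookrot(0));
E
```

```text
clock: 13.05
eef_pos: [577.6, 79.3, 30.7]
tcp_rot: [-3.138, 0.066, 1.527]
contact_force: [-0.6, 0.9, -1.7]
opening: 0.195
grasp_force: 88.5
mat [ 362.13596547 -189.89828223   -3.30837496] [679.6592456   81.85017793   7.29670226] [[ 377.11033958 -184.93444276   -1.16696549]
 [ 667.92221741   72.5436861     5.21810867]]
row: [-0.22  3.76 -0.02] [-0.1024 -0.5734  0.0397] clock 13.05 tcp [577.6  79.3  30.7] F [-0.6  0.9 -1.7] grip 88.54877829551697 0.1945328294922979
```

```bash
python3 -m creep '0 -0.5 0 0 0 0.010 255;0 -0.5 0 0 0 0.016 255;0 -0.5 0 0 0 0.019 255;0 -0.5 0 0 0 0.021 255;0 -0.5 0 0 0 0.021 255'; python3 -m creep '0 0 0 0 0 0.001 255;0 0 0 0 0 0.002 255;0 0 0 0 0 0.002 255'
```

```text
clock: 13.68
eef_pos: [578.4, 78.7, 12.0]
tcp_rot: [-3.14, 0.074, 1.527]
contact_force: [0.5, 0.4, -1.8]
opening: 0.189
grasp_force: 88.5
clock: 14.05
eef_pos: [578.1, 78.5, 9.5]
tcp_rot: [-3.139, 0.074, 1.528]
contact_force: [0.0, -0.2, -2.3]
opening: 0.192
grasp_force: 88.5
```

```bash
python3 -m creep '0 0 0 0 0 0.001 255;0 0 0 0 0 0.002 255;0 0 0 0 0 0.002 255;0 0 0 0 0 0.002 255'; 
```

```text
clock: 14.55
eef_pos: [578.2, 78.5, 8.1]
tcp_rot: [-3.14, 0.074, 1.528]
contact_force: [-1.7, 0.5, 5.5]
opening: 0.192
grasp_force: 89.8
```

```bash
python3 -m creep '0 0 0 0 0 0 100;0 0 0 0 0 0 0;0 0 0 0 0 0 0;0 0 0 0 0 0 0;0 0 0 0 0 -0.03 0;0 0 0 0 0 -0.08 0;0 0 0 0 0 -0.14 0;0 0 0 0 0 -0.14 0'
python3 - <<'E'
from h import *
plan([468,-130,190],hookrot(0))
E
```

```text
clock: 15.55
eef_pos: [582.1, 89.6, 152.1]
tcp_rot: [3.135, 0.072, 1.527]
contact_force: [0.5, -0.2, 0.4]
opening: 1.002
grasp_force: 0.0
row: [0.37 4.13 0.02] [-0.2265 -0.1042 -0.0223] clock 15.55 tcp [582.1  89.6 152.1] F [ 0.5 -0.2  0.4] grip 0.0 1.0018677822737083
```

```bash
python3 -m creep '0.1 1 0 -0.04 -0.02 -0.005 0;0.2 2 0 -0.1 -0.05 -0.015 0;0.4 4.1 0 -0.16 -0.075 -0.022 0;0.4 4.1 0 -0.21 -0.1 -0.022 0;0.4 4.1 0 -0.226 -0.104 -0.022 0;0.4 4.1 0 -0.226 -0.104 -0.022 0;0.4 4.1 0 -0.226 -0.104 -0.022 0'
python3 - <<'E'
from h import *
f=grab('wrist','w6.png');P=pts(f);im=f['img'].astype(int)
k=(P[...,2]>10)&(P[...,2]<45)&(abs(P[...,0]-468)<70)&(P[...,1]>-190)&(P[...,1]<0)
nl,lab,st,_=cv2.connectedComponentsWithStats(k.astype(np.uint8));j=1+st[1:,4].argmax();k=lab==j
q=P[k];A=cv2.minAreaRect(q[:,:2].astype(np.float32));print(st[j],A,cv2.boxPoints(A).round(1),q[:,2].max())
t=q-q.mean(0);print(q.mean(0),np.linalg.svd(t[:,:2])[2] if len(t)<5 else np.linalg.eigh(t[:,:2].T@t[:,:2])[1])
plan([0,0,0],hookrot(0))
E
```

```text
clock: 16.42
eef_pos: [465.7, -129.4, 185.6]
tcp_rot: [-3.132, 0.002, 1.527]
contact_force: [0.5, -0.2, -0.3]
opening: 1.004
grasp_force: 0.0
[ 311   62   39  151 3570] ((472.3608703613281, -99.25616455078125), (129.95156860351562, 31.45869255065918), 86.4634780883789) [[ 452.7 -163.1]
 [ 484.1 -165.1]
 [ 492.1  -35.4]
 [ 460.7  -33.4]] 34.52891759915508
[472.495065   -95.18761583  26.13448147] [[-0.9979356   0.06422264]
 [ 0.06422264  0.9979356 ]]
row: [-0.55  0.13  0.06] [ 0.1097 -0.469   0.1899] clock 16.475 tcp [ 465.8 -129.2  185.6] F [0.5 0.4 0. ] grip 0.0 0.9967919734184998
```

View pics/w6.png

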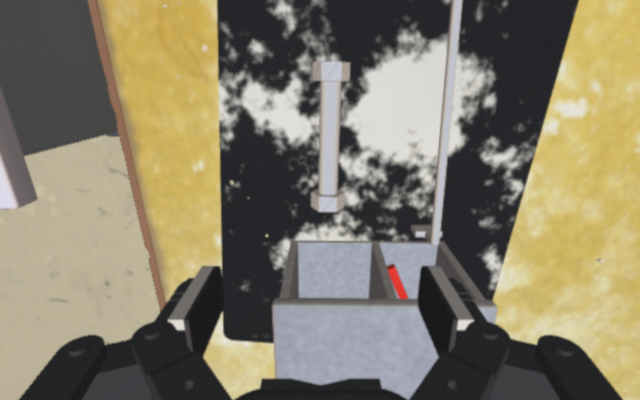

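The bolt lies on the mat between (331,70) and (327,203), clear of everything. The hook stands on its pommel and foot to the right, with its foot at (420,235).

```bash
cat >> h.py <<'E'
def down(yawdeg):
    a=np.deg2rad(yawdeg);return np.stack([[np.cos(a),np.sin(a),0],[np.sin(a),-np.cos(a),0],[0,0,-1.]],1)
E
python3 - <<'E'
from h import *
plan([472.4,-99.3,6],down(86.4))
E
```

```text
row: [-0.55  0.13  1.16] [0.0306 0.0071 0.1795] clock 16.475 tcp [ 465.8 -129.2  185.6] F [0.5 0.4 0. ] grip 0.0 0.9967919734184998
```

```bash
python3 -m creep '-0.3 0 1.1 0.031 0.005 0.05 0;-0.3 0 1.1 0.031 0.005 0.1 0;-0.3 0 1.1 0.031 0.005 0.13 0;-0.3 0 1.1 0.031 0.005 0.14 0;-0.3 0 1.1 0.031 0.005 0.14 0;-0.3 0 1.1 0.031 0.005 0.14 0'
python3 - <<'E'
from h import *
plan([472.4,-99.3,6],down(86.4))
E
```

```text
clock: 17.23
eef_pos: [471.4, -99.8, 47.1]
tcp_rot: [-3.14, 0.003, 1.508]
contact_force: [-0.7, 0.4, 0.2]
opening: 1.0
grasp_force: 0.0
row: [-0.11  0.17  0.02] [0.0007 0.001  0.0411] clock 17.225 tcp [471.4 -99.8  47.1] F [-0.7  0.4  0.2] grip 0.0 0.9995442230547089
```

```bash
python3 -m creep '0 0 0 0.001 0.001 0.02 0;0 0 0 0.001 0.001 0.035 0;0 0 0 0.001 0.001 0.041 0;0 0 0 0.001 0.001 0.041 150;0 0 0 0.001 0.001 0.041 150;0 0 0 0.001 0.001 0.041 255;0 0 0 0.001 0.001 0.041 255;0 0 0 0.001 0.001 0.041 255' 60; python3 -m creep '0 0 0 0 0 0 255;0 0 0 0 0 0 255;0 0 0 0 0 -0.005 255;0 0 0 0 0 -0.02 255;0 0 0 0 0 -0.05 255;0 0 0 0 0 -0.1 255;0 0 0 0 0 -0.11 255;0 0 0 0 0 -0.11 255' 60
```

```text
clock: 18.23
eef_pos: [471.8, -99.1, 5.6]
tcp_rot: [-3.139, 0.003, 1.508]
contact_force: [-0.7, 0.4, 5.1]
opening: 0.189
grasp_force: 58.4
clock: 19.23
eef_pos: [471.9, -98.8, 115.6]
tcp_rot: [-3.139, 0.003, 1.508]
contact_force: [0.2, 0.7, -4.8]
opening: 0.185
grasp_force: 59.2
```

```bash
python3 - <<'E'
from h import *
f=grab('wrist','w7.png')
plan([503,269,130],down(107))
print(r.sense()['qpos'])
E
```

```text
row: [ -0.27   0.11 -20.61] [ 0.3689  0.0086 -0.0164] clock 19.275 tcp [471.1 -98.7 114.6] F [ 0.1 -0.1 -4.2] grip 59.22652781009674 0.184932132017797
[-0.20718858  0.29000305  2.03496441 -0.00454485  0.82045503 -0.14113392]
```

View pics/w7.png

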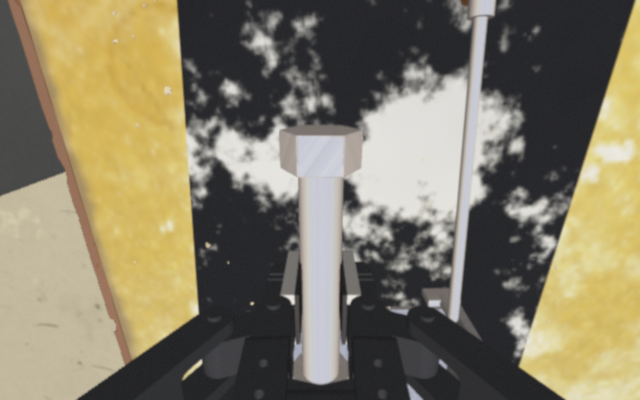

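The bolt is gripped by its shank and level, its end at (320,150). Moving above the cradle.

```bash
python3 - <<'E'
from h import *
plan([503,269,125],down(16.9))
E
python3 -m creep '0 0 5 0.02 0 -0.005 255;0 0 12 0.06 0.002 -0.01 255;0 0 20 0.11 0.003 -0.01 255;0 0 30 0.16 0.005 -0.01 255;0 0 40 0.21 0.006 -0.01 255;0 0 50 0.26 0.007 -0.01 255;0 0 60 0.31 0.008 -0.01 255;0 0 69.5 0.35 0.008 -0.01 255'
python3 -m creep '0 0 0 0.006 0.017 0 255;0 0 0 0.006 0.017 0 255;0 0 0 0.006 0.017 0 255'
python3 - <<'E'
from h import *
plan([503,269,125],down(16.9))
f=grab('wrist','w8.png');P=pts(f);im=f['img'].astype(int);np.savez('w8.npz',P=P,i=f['img'])
k=(P[...,2]>5)&(P[...,2]<14)&(np.hypot(P[...,0]-503,P[...,1]-269)<75)&(np.ptp(im,axis=2)<35)
q=P[k];A=cv2.minAreaRect(q[:,:2].astype(np.float32));print(len(q),A)
k=(P[...,2]>25)&(P[...,2]<62)&(np.hypot(P[...,0]-503,P[...,1]-269)<60)&(np.ptp(im,axis=2)<35)
q=P[k];a=np.deg2rad(16.9);L=np.c_[(q[:,0]-503)*np.cos(a)+(q[:,1]-269)*np.sin(a),-(q[:,0]-503)*np.sin(a)+(q[:,1]-269)*np.cos(a),q[:,2]]
for lo,hi in ((-45,-15),(15,45)):
    l=L[(L[:,0]>lo)&(L[:,0]<hi)];
    if len(l): print(len(l),l.min(0).round(1),l.max(0).round(1),np.median(l,0).round(1))
E
```

```text
row: [-0.12  0.29 69.49] [ 0.3689  0.0086 -0.0114] clock 19.275 tcp [471.1 -98.7 114.6] F [ 0.1 -0.1 -4.2] grip 59.22652781009674 0.184932132017797
clock: 20.27
eef_pos: [500.5, 251.5, 121.8]
tcp_rot: [3.14, 0.008, 0.29]
contact_force: [0.1, 0.8, -3.4]
opening: 0.18
grasp_force: 59.1
clock: 20.65
eef_pos: [511.6, 234.5, 122.9]
tcp_rot: [3.14, 0.007, 0.294]
contact_force: [0.5, 0.5, -3.9]
opening: 0.184
grasp_force: 59.4
row: [ 0.09  0.39 -0.04] [ 0.0017 -0.0356 -0.0022] clock 20.65 tcp [511.6 234.5 122.9] F [ 0.5  0.5 -3.9] grip 59.43977415561676 0.18357882710981077
5416 ((500.2283020019531, 272.70550537109375), (98.84718322753906, 56.75920104980469), 17.29314613342285)
1085 [-36.3 -22.   25. ] [-27.3  22.7  60.4] [-29.2   1.7  44.6]
849 [ 23.5 -14.2  25.3] [32.  23.1 60.2] [29.   7.  45.7]
```

View pics/w8.png

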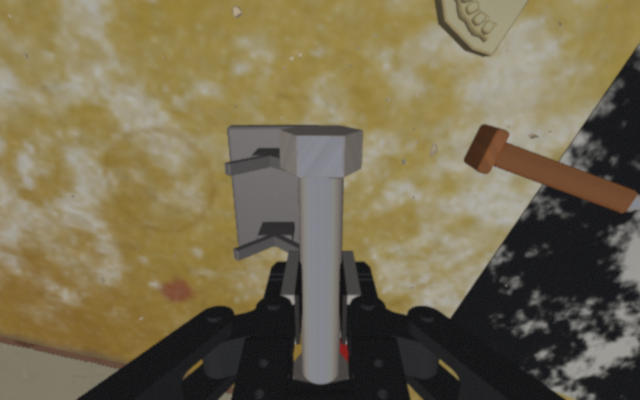

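The cradle's plates appear at (255,160) and (265,240), left of the held bolt (I shifted the wrong way in y, harmless). It is confirmed at about (502,269).

```bash
python3 -m creep '0 0 0 0 -0.010 0 255;0 0.3 0 0 -0.025 0 255;0 0.3 0 0 -0.036 0 255;0 0.3 0 0 -0.036 0 255;0 0.3 0 0 -0.036 0 255'
python3 - <<'E'
from h import *
plan([502,268.8,45],down(17))
E
```

```text
clock: 21.32
eef_pos: [501.8, 270.1, 123.9]
tcp_rot: [3.14, -0.001, 0.296]
contact_force: [0.4, 0.2, -3.9]
opening: 0.185
grasp_force: 59.4
row: [ 0.08 -0.04 -0.06] [-0.0003  0.0012  0.0789] clock 21.325 tcp [501.8 270.1 123.9] F [ 0.4  0.2 -3.9] grip 59.44064676761627 0.18542471500798074
```

```bash
python3 -m creep '0 0 0 0 0.001 0.02 255;0 0 0 0 0.001 0.045 255;0 0 0 0 0.001 0.065 255;0 0 0 0 0.001 0.075 255;0 0 0 0 0.001 0.08 255;0 0 0 0 0.001 0.081 255;0 0 0 0 0.001 0.081 255'
python3 -m creep '0 0 0 0 0 0.001 255;0 0 0 0 0 0.002 255;0 0 0 0 0 0.003 255;0 0 0 0 0 0.003 255;0 0 0 0 0 0.003 255'
```

```text
clock: 22.2
eef_pos: [502.7, 269.1, 43.5]
tcp_rot: [3.14, -0.002, 0.295]
contact_force: [-0.5, -0.6, -3.1]
opening: 0.181
grasp_force: 59.5
clock: 22.82
eef_pos: [502.4, 269.0, 40.0]
tcp_rot: [3.14, -0.001, 0.295]
contact_force: [-0.1, -0.4, -2.4]
opening: 0.191
grasp_force: 59.6
```

```bash
python3 -m creep '0 0 0 0 0 0.001 255;0 0 0 0 0 0.0015 255;0 0 0 0 0 0.002 255;0 0 0 0 0 0.002 255'
```

```text
clock: 23.32
eef_pos: [502.8, 268.7, 39.1]
tcp_rot: [3.14, -0.001, 0.295]
contact_force: [-1.8, -6.0, 11.9]
opening: 0.184
grasp_force: 61.2
```

Seated on the V plates (about 15 N taken up). I ease the grip to let it settle, then open.

```bash
python3 -m creep '0 0 0 0 0 0 255;0 0 0 0 0 0 255;0 0 0 0 0 0 255;0 0 0 0 0 0 255' 20; python3 -m creep '0 0 0 0 0 0 195;0 0 0 0 0 0 180;0 0 0 0 0 0 120;0 0 0 0 0 0 0;0 0 0 0 0 0 0;0 0 0 0 0 -0.02 0;0 0 0 0 0 -0.05 0;0 0 0 0 0 -0.1 0' 20; python3 -m creep '0 0 0 0 -0.03 -0.05 0;0 0 0 0 -0.08 -0.08 0;0 0 0 0 -0.08 -0.08 0'
python3 - <<'E'
from h import *
plan([0,0,0],down(17))
out=[]
for n in('scene','side'):
    f=grab(n);P=pts(f);im=f['img'].astype(int)
    k=(P[...,2]>40)&(P[...,2]<80)&(np.hypot(P[...,0]-503,P[...,1]-269)<85)&(np.ptp(im,axis=2)<45)
    q=P[k];a=np.deg2rad(17);L=np.c_[(q[:,0]-503)*np.cos(a)+(q[:,1]-269)*np.sin(a),-(q[:,0]-503)*np.sin(a)+(q[:,1]-269)*np.cos(a),q[:,2]]
    print(n,len(L),L.min(0),L.max(0))
    for lo in range(-70,70,20):
        l=L[(L[:,0]>lo)&(L[:,0]<lo+20)]
        if len(l): print(lo,len(l),l.min(0).round(1),l.max(0).round(1))
E
```

```text
clock: 23.82
eef_pos: [502.8, 268.7, 39.1]
tcp_rot: [3.14, -0.001, 0.295]
contact_force: [-2.0, -4.6, 11.4]
opening: 0.185
grasp_force: 61.2
clock: 24.82
eef_pos: [501.1, 268.5, 137.6]
tcp_rot: [3.14, 0.003, 0.295]
contact_force: [2.1, 0.3, -0.1]
opening: 0.999
grasp_force: 0.0
clock: 25.2
eef_pos: [479.4, 349.1, 220.8]
tcp_rot: [-3.14, -0.006, 0.298]
contact_force: [-0.1, -0.2, -0.3]
opening: 0.998
grasp_force: 0.0
row: [-0.07 -0.34  0.05] [-0.562   0.1935  0.2172] clock 25.2 tcp [479.4 349.1 220.8] F [-0.1 -0.2 -0.3] grip 0.0 0.9983741082806613
scene 443 [-62.75516048 -24.22209012  40.10473818] [65.78713223 25.50185539 65.46526044]
-70 83 [-62.8 -15.7  40.1] [-50.   17.3  65.1]
-50 64 [-49.8 -21.2  42.6] [-30.3  25.5  64.8]
-30 56 [-29.9 -24.2  43. ] [-10.5  24.7  59.2]
-10 48 [-9.4 -7.5 42.6] [ 9.8 10.6 61.4]
10 66 [ 10.  -22.7  41.3] [29.8 25.2 59.5]
30 53 [ 30.  -20.2  44.2] [49.  25.  60.9]
50 73 [ 50.  -11.1  40.1] [65.8 17.1 65.5]
side 348 [-63.1054374  -25.70218017  40.37828883] [67.61684123 25.89360647 67.0160328 ]
-70 43 [-63.1 -11.3  40.4] [-50.2  18.1  67. ]
-50 51 [-49.9 -21.7  40.8] [-30.4  25.4  64.5]
-30 54 [-29.5 -22.7  40.8] [-10.   24.   61.4]
-10 38 [-10.   -6.7  43.4] [ 9.5 10.6 58.6]
10 47 [ 10.1 -25.1  42.4] [29.8 21.7 59.6]
30 57 [ 30.1 -25.7  41.8] [49.6 25.9 59.4]
50 58 [ 51.1 -11.6  40.4] [67.6 19.8 65.1]
```

The bolt is seated: shank top at 59 mm, ends 65 mm high, centred within 2 mm. Back to the hook.

```bash
python3 - <<'E'
from h import *
M=R.from_euler('xyz',[3.1415,.074,1.528]).as_matrix();p=np.array([578.2,78.5,8.1])
plan(p-150*M[:,2],M)
E
```

```text
row: [ -2.51  -3.66 -70.54] [0.021  0.2741 0.0604] clock 25.3 tcp [478.5 345.7 217.6] F [-0.  -0.   0.4] grip 0.0 1.003825058337914
```

```bash
python3 -m creep '0 0 -8 0.001 0.02 0 0;0 0 -18 0.003 0.06 0 0;-1 -1 -28 0.006 0.11 0 0;-2 -2 -38 0.01 0.16 0 0;-2 -3 -48 0.015 0.2 0 0;-2.5 -3.7 -58 0.02 0.24 0.03 0;-2.5 -3.7 -68 0.021 0.27 0.05 0;-2.5 -3.7 -70.5 0.021 0.274 0.06 0'
python3 -m creep '0 0 0 0 0 0 0;0 0 0 0 0 0 0'
python3 - <<'E'
from h import *
M=R.from_euler('xyz',[3.1415,.074,1.528]).as_matrix();p=np.array([578.2,78.5,8.1])
plan(p-150*M[:,2],M);plan(p,M)
f=grab('wrist','w9.png');P=pts(f);im=f['img'].astype(int)
w=(im[...,0]-im[...,2]>60)&(P[...,2]>15)&(P[...,2]<60)&(abs(P[...,0]-580)<45)&(P[...,1]>0)&(P[...,1]<170)
L=(P-p)@M
q=L[w];A=cv2.minAreaRect(q[:,:2].astype(np.float32));print(len(q),A,q.min(0),q.max(0))
for a in range(-60,70,10):
    l=q[(q[:,0]>a)&(q[:,0]<a+10)]
    if len(l): print(a,len(l),l[:,1].min().round(1),l[:,1].max().round(1),np.median(l[:,2]).round(1))
E
```

```text
clock: 26.3
eef_pos: [577.3, 86.1, 155.3]
tcp_rot: [-3.137, 0.076, 1.526]
contact_force: [0.3, -0.1, 0.1]
opening: 1.0
grasp_force: 0.0
clock: 26.55
eef_pos: [578.3, 89.2, 157.9]
tcp_rot: [-3.14, 0.074, 1.524]
contact_force: [0.2, 1.2, 0.1]
opening: 1.0
grasp_force: 0.0
row: [-0.1   0.02 -0.2 ] [0.0004 0.0003 0.0002] clock 26.55 tcp [578.3  89.2 157.9] F [0.2 1.2 0.1] grip 0.0 0.9996359555143505
row: [-0.1   0.02 -0.2 ] [0.0005 0.0006 0.1502] clock 26.55 tcp [578.3  89.2 157.9] F [0.2 1.2 0.1] grip 0.0 0.9996359555143505
2898 ((-0.5505943298339844, 0.34162139892578125), (30.275495529174805, 111.62557220458984), 88.96826171875) [-56.5045893  -15.71459907 -32.35574099] [ 55.13274298  14.57533045 -22.0462561 ]
-60 111 -8.7 6.9 -26.2
-50 202 -8.6 6.8 -26.3
-40 215 -9.3 7.6 -26.3
-30 219 -9.3 7.6 -26.2
-20 233 -9.1 7.5 -26.3
-10 242 -9.0 8.3 -26.2
0 250 -8.9 7.4 -26.3
10 257 -8.7 7.3 -26.3
20 259 -8.6 7.2 -26.2
30 271 -8.5 7.2 -26.2
40 329 -15.7 14.6 -29.1
50 310 -15.7 14.5 -29.9
```

```bash
python3 -m creep '0 0 -0.2 0 0 0.05 0;0 0 -0.2 0 0 0.1 0;0 0 -0.2 0 0 0.13 0;0 0 -0.2 0 0 0.145 0;0 0 -0.2 0 0 0.150 0;0 0 -0.2 0 0 0.150 140;0 0 -0.2 0 0 0.15 140;0 0 -0.2 0 0 0.15 255' 90
python3 -m creep '0 0 0 0 0 0 255;0 0 0 0 0 0 255;0 0 0 0 0 0 255;0 0 0 0 0 -0.01 255;0 0 0 0 0 -0.04 255;0 0 0 0 0 -0.09 255;0 0 0 0 0 -0.15 255;0 0 0 0 0 -0.2 255' 90
python3 - <<'E'
from h import *
plan([560,78,310],hookrot(0))
plan([0,0,0],hookrot(0))
E
```

```text
clock: 27.6
eef_pos: [578.7, 78.6, 9.5]
tcp_rot: [3.141, 0.074, 1.529]
contact_force: [-0.1, -0.1, -0.6]
opening: 0.378
grasp_force: 0.0
clock: 28.6
eef_pos: [578.7, 93.5, 210.7]
tcp_rot: [3.141, 0.074, 1.529]
contact_force: [1.6, -1.1, -1.6]
opening: 0.186
grasp_force: 88.0
row: [0.01 4.22 0.13] [-0.0235 -0.018  -0.0978] clock 28.6 tcp [578.7  93.5 210.7] F [ 1.6 -1.1 -1.6] grip 88.02378416061401 0.1859028942193701
row: [0.01 4.22 0.13] [-0.1015 -0.5743  0.2187] clock 28.6 tcp [578.7  93.5 210.7] F [ 1.6 -1.1 -1.6] grip 88.02378416061401 0.1859028942193701
```

```bash
python3 -m creep '0 1 0 0 -0.005 -0.05 255;0 3 0 -0.01 -0.02 -0.1 255;0 4.2 0.1 -0.024 -0.035 -0.12 255;0 4.2 0.1 -0.03 -0.045 -0.125 255'
python3 - <<'E'
from h import *
plan([499,-405,330],hookrot(0))
E
```

```text
clock: 29.1
eef_pos: [532.7, 73.9, 336.7]
tcp_rot: [3.14, 0.0, 1.527]
contact_force: [-0.6, -0.0, -2.1]
opening: 0.196
grasp_force: 88.0
row: [ 0.09  0.02 -0.02] [-0.4799 -0.0126  0.0068] clock 29.1 tcp [532.7  73.9 336.7] F [-0.6 -0.  -2.1] grip 88.00060987472534 0.19635989508237495
```

```bash
python3 -m creep '0 0 0 -0.03 -0.001 0 255;0 0 0 -0.08 -0.003 0 255;0 0 0 -0.14 -0.005 0 255;0 0 0 -0.2 -0.007 0 255;0 0 0 -0.26 -0.009 0 255;0 0 0 -0.32 -0.01 0.005 255;0 0 0 -0.38 -0.011 0.005 255;0 0 0 -0.44 -0.012 0.005 255'
python3 -m creep '0 0 0 -0.03 -0.0006 0 255;0 0 0 -0.04 -0.0006 0 255;0 0 0 -0.04 -0.0006 0 255'
python3 - <<'E'
from h import *
M=R.from_euler('xyz',[3.1405,-.616,1.521]).as_matrix();hang=np.array([502.2,-343.6,195.4])-1.2*M[:,2]
plan(hang-100*M[:,2],M)
f=grab('wrist');P=pts(f);im=f['img'].astype(int);s=r.sense();R0=R.from_euler('xyz',s['tcp_rot']).as_matrix()
L=(P-s['eef_pos'])@R0
w=(im[...,0]-im[...,2]>60)&(abs(L[...,1])<22)&(L[...,2]<-5)&(L[...,2]>-40)&(abs(L[...,0])<75)
q=L[w]
for a in range(-60,70,10):
    l=q[(q[:,0]>a)&(q[:,0]<a+10)]
    if len(l): print(a,len(l),l[:,1].min().round(1),l[:,1].max().round(1),np.median(l[:,2]).round(1))
E
```

```text
clock: 30.1
eef_pos: [501.3, -365.9, 328.7]
tcp_rot: [-3.139, -0.001, 1.528]
contact_force: [1.9, -0.0, -1.2]
opening: 0.19
grasp_force: 88.0
clock: 30.48
eef_pos: [499.6, -404.0, 329.2]
tcp_rot: [-3.139, -0.001, 1.527]
contact_force: [-0.0, 0.7, -1.4]
opening: 0.19
grasp_force: 88.0
row: [-0.29 35.26  0.32] [ 0.002  -0.0004  0.0512] clock 30.475 tcp [ 499.6 -404.   329.2] F [-0.   0.7 -1.4] grip 88.03190231323242 0.19022316388888005
-50 305 -9.3 7.4 -24.5
-40 650 -9.1 7.3 -24.5
-30 680 -9.3 7.1 -24.5
-20 730 -9.2 6.9 -24.5
-10 786 -8.9 7.0 -24.5
0 826 -9.0 6.9 -24.5
10 898 -9.0 7.2 -24.5
20 1011 -9.2 7.4 -24.5
30 1092 -9.3 7.3 -24.5
40 1413 -16.1 14.4 -27.9
50 1150 -15.9 14.2 -28.1
```

```bash
python3 -m creep '0 9 0.1 0.001 0 0.012 255;-0.1 18 0.2 0.001 0 0.025 255;-0.2 27 0.3 0.002 0 0.04 255;-0.3 35.3 0.3 0.002 0 0.051 255;-0.3 35.3 0.3 0.002 0 0.051 255;-0.3 35.3 0.3 0.002 0 0.051 255'
python3 - <<'E'
from h import *
M=R.from_euler('xyz',[3.1405,-.616,1.521]).as_matrix();hang=np.array([502.2,-343.6,195.4])-1.5*M[:,2]
plan(hang-20*M[:,2],M);plan(hang,M)
E
```

```text
clock: 31.28
eef_pos: [500.5, -401.8, 280.1]
tcp_rot: [3.138, -0.612, 1.524]
contact_force: [-0.5, 0.1, -1.4]
opening: 0.196
grasp_force: 88.1
row: [0.04 0.21 0.15] [-0.0011 -0.0014  0.0813] clock 31.275 tcp [ 500.5 -401.8  280.1] F [-0.5  0.1 -1.4] grip 88.12190651893616 0.19607411491666898
row: [0.04 0.21 0.15] [-0.001  -0.0014  0.1013] clock 31.275 tcp [ 500.5 -401.8  280.1] F [-0.5  0.1 -1.4] grip 88.12190651893616 0.19607411491666898
```

```bash
python3 -m creep '0 0.2 0.1 0.001 -0.001 0.03 255;0 0.2 0.1 0.001 -0.0014 0.055 255;0 0.2 0.1 0.001 -0.0014 0.07 255;0 0.2 0.1 0.001 -0.0014 0.08 255;0 0.2 0.1 0.001 -0.0014 0.085 255;0 0.2 0.1 0.001 -0.0014 0.09 255;0 0.2 0.1 0.001 -0.0014 0.09 255'
python3 - <<'E'
from h import *
M=R.from_euler('xyz',[3.1405,-.616,1.521]).as_matrix();hang=np.array([502.2,-343.6,195.4])-1.5*M[:,2]
plan(hang,M)
E
```

```text
clock: 32.15
eef_pos: [501.2, -349.9, 206.3]
tcp_rot: [3.14, -0.619, 1.521]
contact_force: [-0.6, 0.4, -1.7]
opening: 0.19
grasp_force: 88.3
row: [ 0.06 -0.16 -0.02] [-0.0012  0.0006  0.0111] clock 32.15 tcp [ 501.2 -349.9  206.3] F [-0.6  0.4 -1.7] grip 88.25527310371399 0.189521780776641
```

```bash
python3 -m creep '0 0 0 0.0005 0.0005 0.004 255;0 0 0 0.0005 0.0005 0.008 255;0 0 0 0.0005 0.0005 0.010 255;0 0 0 0.0005 0.0005 0.0105 255;0 0 0 0.0005 0.0005 0.0105 255'
python3 - <<'E'
from h import *
M=R.from_euler('xyz',[3.1405,-.616,1.521]).as_matrix();hang=np.array([502.2,-343.6,195.4])-1.5*M[:,2]
plan(hang,M)
E
```

```text
clock: 32.78
eef_pos: [502.1, -343.4, 198.2]
tcp_rot: [3.139, -0.619, 1.521]
contact_force: [0.1, -0.2, -1.8]
opening: 0.19
grasp_force: 88.3
row: [ 0.06 -0.16 -0.01] [-0.0018  0.0001  0.0006] clock 32.775 tcp [ 502.1 -343.4  198.2] F [ 0.1 -0.2 -1.8] grip 88.25517296791077 0.19043378053444368
```

```bash
python3 -m creep '0 0 0 0 0 0.0006 255;0 0 0 0 0 0.0012 255;0 0 0 0 0 0.0012 255'; python3 -m creep '0 0 0 -0.0006 0 0 255;0 0 0 -0.0012 0 0 255;0 0 0 -0.0018 0 0 255;0 0 0 -0.0018 0 0 255'
```

```text
clock: 33.15
eef_pos: [502.2, -342.9, 197.5]
tcp_rot: [3.139, -0.618, 1.521]
contact_force: [-0.4, -1.9, 0.8]
opening: 0.19
grasp_force: 88.7
clock: 33.65
eef_pos: [502.3, -344.2, 196.6]
tcp_rot: [3.139, -0.619, 1.521]
contact_force: [-0.3, 0.0, 6.2]
opening: 0.195
grasp_force: 89.0
```

Seated at the original pose within half a millimetre, about 8 N carried by the saddles. I release and back out along the tool axis.

```bash
python3 -m creep '0 0 0 0 0 0 255;0 0 0 0 0 0 190;0 0 0 0 0 0 150;0 0 0 0 0 0 60;0 0 0 0 0 0 0;0 0 0 0 0 0 0;0 0 0 0 0 -0.03 0;0 0 0 0 0 -0.08 0' 30
python3 -m creep '0 0 0 0 0 -0.04 0;0 0 0 0 0 -0.04 0;0 0 0 0 0 -0.04 0'
python3 - <<'E'
from h import *
f=grab('wrist','w10.png');P=pts(f);im=f['img'].astype(int)
M=hookrot(.62);seat=np.array([502,-353,205.7])
w=(im[...,0]-im[...,2]>40);w[:100]=0
L=(P-seat)@np.stack([-M[:,0],M[:,1],-M[:,2]],1)
k=w&(abs(L[...,1])<20)&(L[...,2]>5)&(L[...,2]<25)&(abs(L[...,0])<75)
for a in range(-65,70,15):
    q=L[k&(L[...,0]>a)&(L[...,0]<a+15)]
    if len(q): print(a,len(q),'y',q[:,1].min().round(1),q[:,1].max().round(1),'z',np.median(q[:,2]).round(1))
print(L[k][:,0].min(),L[k][:,0].max())
plan([0,0,0],M)
g=grab('scene')
d=np.load('f0.npz')
Q=pts(g)
for n,(x,y) in dict(jar=(395,174),c1=(671,177),c2=(661,346)).items():
    for A in (d['scene'],Q):
        k=(abs(A[...,0]-x)<50)&(abs(A[...,1]-y)<50)&(A[...,2]>10)&(A[...,2]<50);print(n,k.sum(),np.median(A[k],0).round(1))
a=cv2.resize(g['img'][140:340,160:420,::-1],(780,600),interpolation=cv2.INTER_CUBIC);cv2.imwrite('pics/final.png',a)
E
```

```text
clock: 34.65
eef_pos: [499.2, -389.8, 260.9]
tcp_rot: [-3.141, -0.621, 1.52]
contact_force: [0.2, 0.1, 0.0]
opening: 1.003
grasp_force: 0.0
clock: 35.02
eef_pos: [498.1, -413.1, 293.0]
tcp_rot: [3.141, -0.62, 1.52]
contact_force: [-0.7, 0.0, -0.3]
opening: 1.0
grasp_force: 0.0
-65 585 y -16.5 14.7 z 16.6
-50 603 y -15.8 14.8 z 13.3
-35 525 y -9.6 8.3 z 13.0
-20 480 y -9.7 7.7 z 13.0
-5 437 y -9.3 7.1 z 13.1
10 411 y -9.5 8.0 z 13.0
25 422 y -9.8 8.0 z 12.9
40 339 y -9.9 7.2 z 13.0
-57.4488189535659 54.06152840703681
row: [ 0.25 -0.03 -0.33] [ 0.1447 -0.5184  0.4629] clock 35.075 tcp [ 498.  -412.7  292.6] F [-0.9  0.8 -0.3] grip 0.0 1.0038727534362406
jar 234 [389.4 180.2  35.8]
jar 234 [389.5 180.3  35.5]
c1 224 [669.1 178.7  17.6]
c1 229 [668.2 178.   17. ]
c2 311 [666.6 351.8  16.9]
c2 311 [666.5 352.   17.2]
```

View pics/final.png

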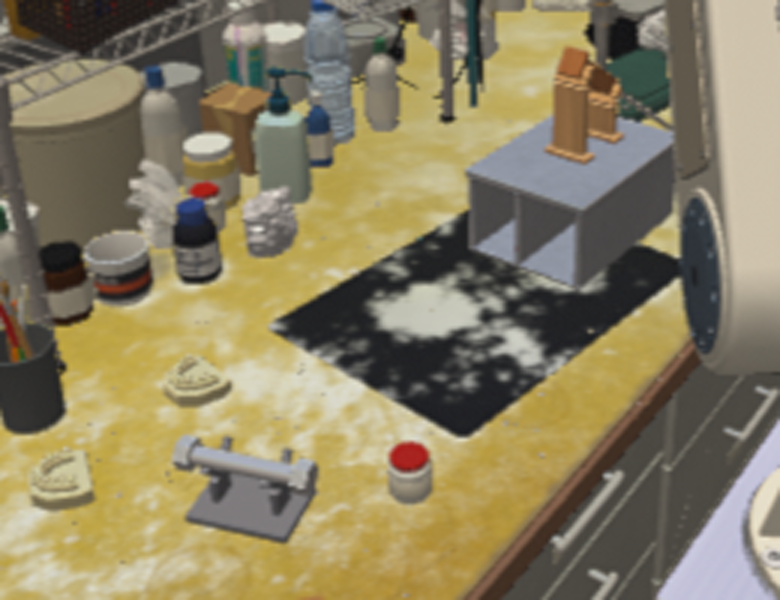

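The final view shows the bolt in the cradle at crop (245,460), the hook hung in its rest at (585,80), and the casts and jar unmoved. The hook is within about 1 mm of where it hung before.

```bash
python3 -c "
from rig import r
print(r.sign_off())"
```

```text
the job is handed in; nothing more can be done
None
```

The job is handed in at about 35 s of the 72 s allowed: the bolt was drawn out with the hook and lies settled in the cradle, the hook hangs in its rest within about 1 mm of where it started, and the casts and jar have not moved.

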